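# Set the air valve and hold the blind spacer on the blow-off lance

## Robot

A 6-joint arm with a two-finger parallel gripper is mounted at the origin on a cart in front of the work surface, level with it; the furniture and walls round the work are solid. World frame = base frame: x ahead of the robot, y to its left, z up, the work surface at z = 0. Lengths are in m, angles in rad, forces in N, time in s.
With the tool pointing down it reaches from about 0.25 to 0.775 m from the base axis. Payload 4 kg.
Tool frame: the origin (TCP) lies midway between the tips of the shut fingers; the grasp point (between the pads) lies 19 mm behind it (robot.pinch_z is the distance from the TCP to the grasp point, in m); x points along the fingers, y is the direction in which the jaws open and shut, and the axes are right-handed (so a half turn about x gives the same grasp; the last joint's range is limited). The gripper opens to 94 mm and grips with 3 to 60 N. Pads are 16 mm wide; open, the fingers measure 119 mm over their backs; the gripper's body (75 mm by 177 mm) begins 78 mm behind the grasp point.
Start: joints at [-1.45, 0.087, 1.371, -0, 1.684, -0.103], TCP at [0.122, -0.536, 0.206] pointing down, gripper open.
Joint ranges: [-3.1, 3.1], [-0.76, 2.03], [0.27, 2.55], [-1.08, 4.22], [0.17, 2.65], [-2.57, 2.57]. Speed limits (rad/s): [2.79, 2.79, 3.14, 3.14, 3.14, 3.14].

## Interface

Orientations are given as [roll, pitch, yaw] about the fixed x, y, z axes, in that order (R = Rz(yaw) Ry(pitch) Rx(roll)).
In Python, from bench import robot, imaging gives the robot as it stands. The module is installed in compiled form; this text tells all that it offers.
- The arm moves only by the tool drive_tool, never from a script. Its argument "commands" is a list that holds one entry, the list of rows, each a list of 4 numbers: the shift along the tool's x, y, z as a fraction of full scale, then the turn about the tool's x as a fraction of full scale. A call has 1 to 20 rows; each row shifts and turns the commanded pose from where the row before left it, along the tool's axes as they then stand; what a row does not reach is not made up. Full scale, the value 1, is 0.25 m for a shift and 360 degrees for a turn. A row lasts 1/10 s, in which the tool goes at most 50 mm and 8.59 degrees, less where a joint would pass 70% of its speed; a pose out of reach is approached as far as the arm can. A call with a number of a shift or a turn outside -1 to 1 is refused whole. A call with a gripper value outside its range is refused whole. "grip" is the opening, from 0 (shut) to 1 (fully open), set as the call begins (left out, the last holds). The fingers move at their own pace and stop on an object; the grip force is fixed at half the most. Time passes only in rows, so rows that do not move let the fingers close. It gives the time, the measured TCP pose, the force and the opening at its end, in the units of the state.
- robot.get_obs(): the state, without advancing time (a new reading comes with each control period).
- imaging.snapshot(name): name is "scene" or "side" or "wrist"; returns a dict with "pixels" (384x512x3 uint8, red, green, blue), "z_map" (384x512 float32, m along the optical axis (not along the pixel's ray), 0 where there is no reading), "mtx" (3x3 intrinsics, pixels), "extrinsics" (4x4, takes a point from world to camera coordinates). Camera axes: x right, y up, looking along -z (the intrinsics and any distortion apply to the point x, -y, -z); pixel columns grow to the right and rows downward; lengths in m; the calibration is good to about 2 mm. A picture is of the moment at which its call begins.
- robot.close_job(): hands the job in, once; it reports no verdict.
The state is a dict: "time": time; "joint_positions": joint angles; "qvel": joint speeds; "joint_torque": joint torques, N m; "tool_pos": TCP position; "ee_rot": TCP orientation; "wrist_force": force on the tool from outside, world axes, zero at the start; "wrist_torque": the same for the moment, N m; "width": finger opening in m.
Only numpy, scipy, OpenCV 4.12 (cv2) and the standard library are available. Lean on these libraries where they do the work, as an engineer would, in place of code of your own. Each camera call takes 0.05 s, during which the arm holds its last target.

## Task

The bore of the square aluminium spacer has to be blown clean. First turn the blue lever of the air valve to its red half-open mark (45 degrees); then pick up the spacer, turn it so that its one blind hole faces up, and bring it up under the copper air lance until the lance stands well over a centimetre inside the hole (if it stops at the end face, feel for the hole or you have the wrong end). Finish while still holding the spacer there in the gripper, hole up and roughly in line with the lance, neither pushed against nor hung on the lance, and leave the wooden wedge, the bolt and the glue bottle alone.

Things in the scene. Friction and masses are not known exactly. Their poses are not given: they have to be found in the camera images.
- blow_station: Fixed air blow-off station: grey base plate 110 x 310 x 10 mm lying on the press bed, long side along its y axis. Origin at the centre of the plate's underside, z up, -x is its front (towards the robot). A pipe 50 mm above the bed runs along y; on it, at y = -100 mm, sits the brass ball valve with its lever; at y = +120 mm, behind the lance (x = +52 mm), a 12 mm steel post rises to 283 mm and bends forward to the lance.
- valve_lever (a joint): Opening angle of the valve in rad, 0 to 1.571. At 0 (shut) the lever points to the station's front (-x); opening swings it, seen from above, anticlockwise towards the station's -y; 0.785 is the red half-open mark, 1.571 fully open. The vertical turning axis stands at x = 0, y = -100 mm of the station. It turns stiffly (about 0.12 N m, some 1.5 N at the grip) and stays where it is left.
- lever_grip (a point): Centre of the lever's blue grip, 88 mm from the turning axis and 99 mm above the bed. The grip is 56 mm long along the lever (its x axis, +x towards the turning axis), 16 mm wide, 22 mm high, free on both sides and below. A white dial disc of 50 mm radius with the marks lies below the lever, round the turning axis.
- lance_tip (a point): Lower end of the copper air lance, a fixed straight tube 6 mm in diameter and 100 mm long, 170 mm above the bed, at x = -30 mm, y = 120 mm of the station. From this point the lance slants 25 degrees from the vertical: it rises upward and to the station's +x, i.e. along (0.423, 0, 0.906) in the station's frame. Axes as the station's.
- spacer: Loose plain aluminium square spacer, 40 x 40 mm in section and 62 mm long, 0.24 kg (+-30 %), lying on its side on the bed, turned any way. Origin at the centre of the underside as it lies (the middle of the 62 x 40 mm face), x along its length towards the end with the hole, z up; its axis is at z = 20 mm. The round blind hole, 22 mm in diameter and 30 mm deep, opens in the centre of the +x end (x = +31 mm); the other end is solid.
- spacer_mouth (a point): Centre of the mouth of the spacer's blind hole, in the end face; axes as the spacer's (x points out of the hole).
- wedge_0: Bystander: loose brown hardwood wedge lying flat, 30 x 100 mm, 20 mm high; origin at the centre of its underside.
- bolt_m12: Bystander: loose steel bolt standing on its head, 67 mm high, 21 mm wide; origin at the centre of its underside.
- glue_bottle: Bystander: loose white squeeze bottle with a red nozzle, standing, 62 mm across, 205 mm high; origin at the centre of its underside.
Not all that is in view belongs to the job. There is more than one size of the spacer; the one meant has the size given above.

How it is judged:
By the outcome, as a careful person would: the job done as asked, in the order asked, and still so for the second after the job is handed in, while the arm keeps its last pose, push and grip.
It also fails if it takes over 58 s, if anything falls off the work surface, if the arm or the gripper's body presses on something with over 40 N, if the wrist force passes 120 N, or if a joint passes its speed limit or range.

## Working session

There is one attempt and no reset: what is moved stays moved. The work goes in short steps, Python scripts to look and compute and a tool call to move; the robot and the scene stay as the last step left them, time stands still between calls to the robot, and variables do not carry over. Pictures are saved under pics/ and viewed, and the job is handed in when it is done.

Besides the shell and the picture viewer there is one more tool, called after "Call:" as name(argument=value, ...) on one line, values as JSON. drive_tool: Moves the arm, as the interface text tells. Shift numbers are shares of 0.25 m and turn numbers shares of 360 degrees, none past 1 either way. Its arguments: {"type":"object","properties":{"commands":{"type":"array","items":{"type":"array","items":{"type":"array","items":{"type":"number","minimum":-1,"maximum":1}}}},"grip":{"type":"number"}},"required":["commands"]}

```bash
mkdir -p pics; cat > h.py <<'E'
from bench import robot, imaging
import numpy as np, cv2
def snap(n,f):
    s=imaging.snapshot(n); cv2.imwrite(f'pics/{f}.png',cv2.cvtColor(s['pixels'],cv2.COLOR_RGB2BGR)); np.savez(f'{f}.npz',**s); return s
def world(s,step=1):
    z=s['z_map'];K=s['mtx'];T=np.linalg.inv(s['extrinsics'])
    v,u=np.mgrid[0:z.shape[0],0:z.shape[1]]
    P=np.stack([(u-K[0,2])/K[0,0]*z,-(v-K[1,2])/K[1,1]*z,-z,np.ones_like(z)],-1)
    W=P@T.T; W[z==0]=np.nan
    return W[...,:3]
def proj(s,p):
    c=s['extrinsics']@np.r_[p,1]; K=s['mtx']; return K[0,0]*c[0]/-c[2]+K[0,2], K[1,1]*-c[1]/-c[2]+K[1,2]
E
python3 - <<'E'
from h import *
for n in('scene','side','wrist'):
    s=snap(n,n+'0'); print(n,s['mtx'].tolist(),np.round(np.linalg.inv(s['extrinsics'])[:3],3).tolist())
print(robot.get_obs(), robot.pinch_z)
E
```

```text
scene [[383.5603112658084, 0.0, 253.57922115341464], [0.0, 383.5603112658084, 189.06782467659974], [0.0, 0.0, 1.0]] [[-0.898, 0.318, -0.304, 0.123], [-0.44, -0.616, 0.653, 0.789], [0.021, 0.72, 0.693, 0.944]]
side [[370.9223247216447, 0.0, 254.75501429539878], [0.0, 370.9223247216447, 196.071638927059], [0.0, 0.0, 1.0]] [[0.979, 0.079, -0.19, 0.285], [-0.206, 0.362, -0.909, -0.971], [-0.003, 0.929, 0.371, 0.512]]
wrist [[318.18512025408916, 0.0, 258.3687087683131], [0.0, 318.18512025408916, 189.39338072091556], [0.0, 0.0, 1.0]] [[0.222, 0.944, 0.245, 0.193], [-0.975, 0.215, 0.055, -0.521], [-0.001, -0.251, 0.968, 0.383]]
{'time': 0.15, 'joint_positions': array([-1.45007242e+00,  8.77976196e-02,  1.37187106e+00, -1.92626618e-05,
        1.68360070e+00, -1.03096806e-01]), 'qvel': array([ 0.00039626, -0.00287185, -0.00446196,  0.0009832 ,  0.0004338 ,
        0.00053207]), 'joint_torque': array([ 9.03703567e-04, -3.40643334e+01, -3.02793467e+01,  7.19083054e-02,
        3.05474445e-02, -1.20761274e-04]), 'tool_pos': array([ 0.12201699, -0.53587281,  0.20458456]), 'ee_rot': array([-1.66247627,  1.56911949,  1.70293494]), 'wrist_force': array([-0.15101785, -0.65265927, -0.29562217]), 'wrist_torque': array([ 0.03960508,  0.02689384, -0.01231604]), 'width': 0.09424363801438862} 0.0188
```

View pics/scene0.png

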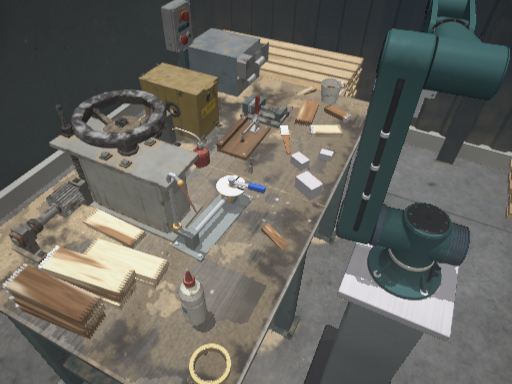

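View pics/side0.png

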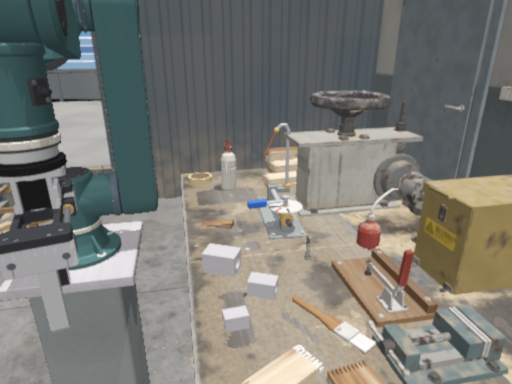

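View pics/wrist0.png

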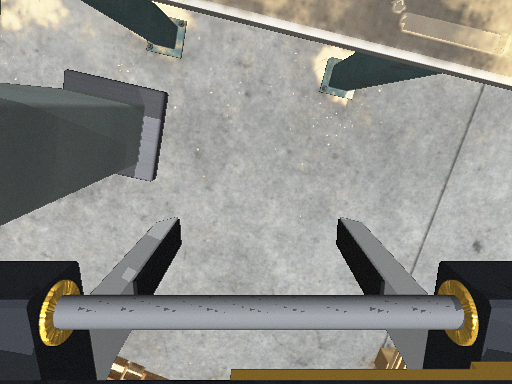

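```bash
python3 - <<'E'
from h import *
for n in('scene0','side0'):
    s=dict(np.load(n+'.npz')); W=world(s)
    np.save(n+'W.npy',W)
    m=(W[...,2]>0.012)&(W[...,2]<0.07)&(W[...,0]>0.2)&(W[...,0]<0.75)&(W[...,1]>-0.7)&(W[...,1]<0.5)
    k,l,st,c=cv2.connectedComponentsWithStats(m.astype(np.uint8))
    print(n)
    for i in range(1,k):
        if st[i,4]>40:
            P=W[l==i]; top=P[P[:,2]>np.percentile(P[:,2],98)-0.005]
            r=cv2.minAreaRect((top[:,:2]*1000).astype(np.float32))
            print(np.round(c[i]),st[i,4],'zmax',round(P[:,2].max(),3),[np.round(x,1) for x in r])
s=cv2.imread('pics/scene0.png'); cv2.imwrite('pics/c1.png',cv2.resize(s[80:290,160:370],(800,800))[:600] if 0 else cv2.resize(s[120:270,160:360],(800,600),interpolation=2))
s=cv2.imread('pics/side0.png'); cv2.imwrite('pics/c2.png',cv2.resize(s[110:335,190:490],(800,600),interpolation=2))
E
```

```text
scene0
[252. 130.] 1753 zmax 0.069 [array([ 707.4, -440.4]), array([268. , 143.7]), np.float64(74.7)]
[316. 122.] 708 zmax 0.031 [array([ 487.8, -583.9]), array([144.1, 271.8]), np.float64(52.8)]
[338. 114.] 160 zmax 0.03 [array([ 413.6, -680.4]), array([ 44.1, 117.7]), np.float64(82.6)]
[285. 134.] 57 zmax 0.019 [array([ 554.8, -433.6]), array([ 34.1, 107.9]), np.float64(31.9)]
[326. 154.] 113 zmax 0.037 [array([ 365.5, -383. ]), array([46. , 32.7]), np.float64(2.8)]
[300. 160.] 220 zmax 0.045 [array([ 441. , -294.3]), array([43.7, 66.4]), np.float64(63.3)]
[251. 164.] 45 zmax 0.07 [array([ 586.5, -176.2]), array([ 7.2, 12.3]), np.float64(25.8)]
[308. 184.] 488 zmax 0.058 [array([ 365. , -176.7]), array([55.2, 85.4]), np.float64(65.3)]
[186. 223.] 1428 zmax 0.07 [array([647.8, 199.4]), array([127.1, 153.3]), np.float64(57.6)]
[269. 230.] 113 zmax 0.023 [array([416. ,  56.9]), array([27.5, 25. ]), np.float64(61.3)]
[132. 273.] 1974 zmax 0.07 [array([679.8, 461.5]), array([132.4,  58.3]), np.float64(41.5)]
[195. 315.] 279 zmax 0.07 [array([450.3, 415.1]), array([57.7, 21.5]), np.float
[... 770 characters left out ...]
5.6, -179.4]), array([56.5, 85. ]), np.float64(62.7)]
[382. 289.] 3802 zmax 0.07 [array([ 688.7, -363.8]), array([ 29. , 135.6]), np.float64(1.4)]
[262. 284.] 597 zmax 0.041 [array([ 442.3, -296.7]), array([43.5, 62.1]), np.float64(63.4)]
[235. 316.] 448 zmax 0.032 [array([ 366.9, -384.3]), array([48.4, 35.1]), np.float64(2.3)]
[432. 350.] 5670 zmax 0.066 [array([ 734.4, -540.6]), array([89. , 31.9]), np.float64(89.2)]
[346. 330.] 178 zmax 0.015 [array([ 568.3, -457.9]), array([37.2, 36.2]), np.float64(29.4)]
[288. 369.] 1761 zmax 0.028 [array([ 420.8, -539.3]), array([128.9,  59.7]), np.float64(27.9)]
[354. 375.] 888 zmax 0.028 [array([ 529.3, -571. ]), array([74.4, 51.4]), np.float64(6.3)]
```

View pics/c1.png

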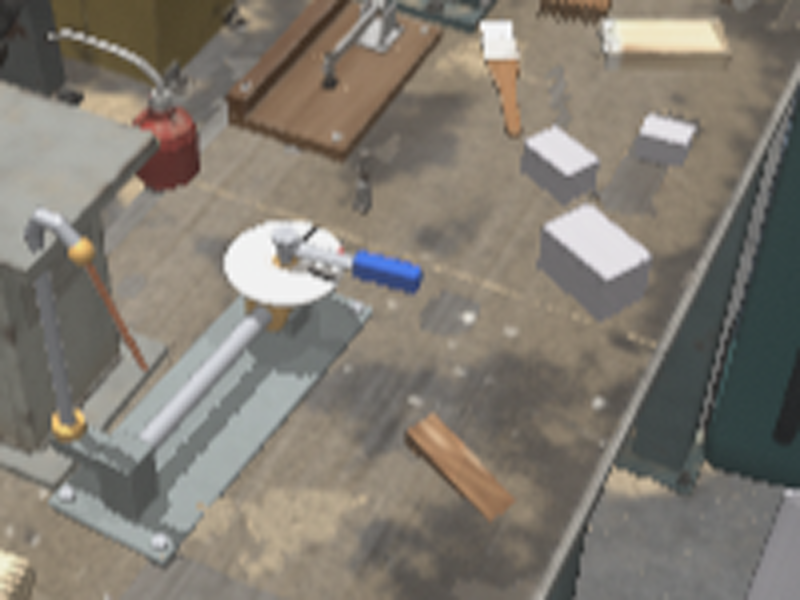

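View pics/c2.png

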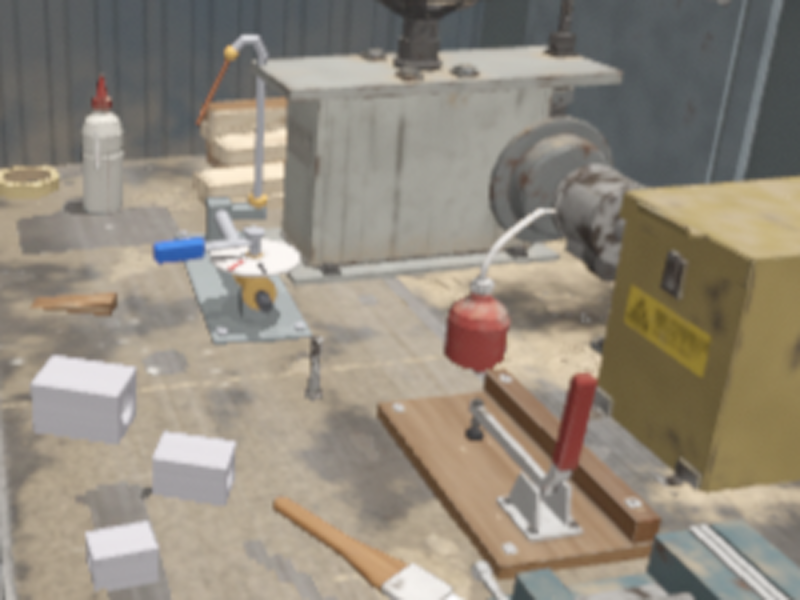

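```bash
python3 - <<'E'
from h import *
s=cv2.imread('pics/side0.png'); cv2.imwrite('pics/c3.png',cv2.resize(s[240:340,195:295],(600,600),interpolation=cv2.INTER_NEAREST))
# station: lever, plate
d=dict(np.load('scene0.npz'));px=d['pixels'].astype(int);W=np.load('scene0W.npy')
for n in('scene0','side0'):
    px=np.load(n+'.npz')['pixels'].astype(int);W=np.load(n+'W.npy')
    b=(px[...,2]>px[...,0]+60)&(px[...,2]>120)&(W[...,2]>.06)&(W[...,2]<.15)
    P=W[b]; top=P[P[:,2]>P[:,2].max()-.006]; r=cv2.minAreaRect((top[:,:2]*1000).astype(np.float32)); print('blue',len(P),P[:,2].max(),r)
    w=(px.min(-1)>190)&(W[...,2]>.05)&(W[...,2]<.1)&(abs(W[...,0]-.53)<.1)&(abs(W[...,1])<.15)
    P=W[w]; 
    if len(P)>10: print('disc',np.median(P[:,2]),(P[:,:2].min(0)+P[:,:2].max(0))/2,cv2.minEnclosingCircle((P[:,:2]*1000).astype(np.float32)))
    c=(px[...,0]>px[...,2]+50)&(W[...,2]>.165)&(W[...,2]<.26)&(abs(W[...,0]-.55)<.15)&(abs(W[...,1]-.15)<.2)
    P=W[c]; 
    if len(P)>5:
        o=P[:,2].argsort(); print('copper',np.round(P[o[:3]],3),np.round(P[o[-3:]],3),len(P))
    pl=(W[...,2]>.006)&(W[...,2]<.015)&(abs(W[...,0]-.55)<.2)&(abs(W[...,1]-.05)<.25)
    for q in np.argwhere(pl)[::60]: pass
    k,l,st,c=cv2.connectedComponentsWithStats(pl.astype(np.uint8))
    for i in range(1,k):
        if st[i,4]>100: print('plate',c[i],st[i,4],cv2.minAreaRect((W[l==i][:,:2]*1000).astype(np.float32)))
E
```

```text
blue 67 0.11381153834058833 ((488.8999328613281, -14.97047233581543), (52.103050231933594, 16.903514862060547), 5.092079162597656)
disc 0.08108049318399635 [0.57689092 0.04417892] ((583.1622314453125, 44.16602325439453), 102.3304443359375)
copper [[0.678 0.116 0.165]
 [0.678 0.12  0.169]
 [0.562 0.214 0.176]] [[0.598 0.212 0.252]
 [0.596 0.215 0.252]
 [0.597 0.217 0.26 ]] 40
plate [209.42526072 229.4571263 ] 1726 ((572.155029296875, 131.10202026367188), (363.5784606933594, 191.41700744628906), 54.989688873291016)
plate [205.58590308 212.08370044] 227 ((627.5224609375, 73.59089660644531), (179.98426818847656, 25.949451446533203), 85.21946716308594)
plate [190.31343284 215.1641791 ] 201 ((660.9370727539062, 112.81365966796875), (45.213687896728516, 109.93160247802734), 7.470607280731201)
plate [273.9125  236.50625] 160 ((386.2961120605469, 64.82998657226562), (38.27876281738281, 85.65386199951172), 66.82923889160156)
plate [235.27619048 247.32380952] 210 ((471.12457275390625, 160.81785583496094), (62.92069625854492, 74.3418197631836), 2.1008405685424805)
blue 134 0.10925700265072957 ((489.9148254394531, -18.811649322509766), (54.61463928222656, 17.248416900634766), 7.908405303955078)
disc 0.08034860793869658 [0.5754191  0.04503814] ((589.3881225585938, 45.03813934326172), 104.19355773925781)
copper [[0.566 0.215 0.175]
 [0.568 0.211 0.18 ]
 [0.565 0.211 0.18 ]] [[0.61  0.204 0.257]
 [0.6   0.205 0.257]
 [0.601 0.196 0.259]] 42
plate [280.04689655 225.21931034] 725 ((580.7089233398438, 53.422706604003906), (237.56236267089844, 109.00414276123047), 85.84930419921875)
plate [312.63870968 212.34193548] 155 ((699.6155395507812, 90.46051025390625), (99.50541687011719, 61.57889175415039), 0.9125567078590393)
plate [220.52336449 223.3364486 ] 107 ((393.48468017578125, 61.69884490966797), (34.15130615234375, 73.54133605957031), 63.28665542602539)
```

View pics/c3.png

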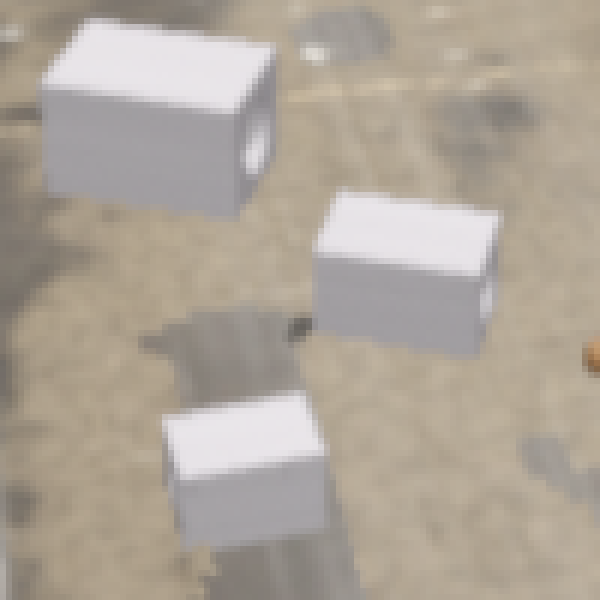

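```bash
cat >> h.py <<'E'
from scipy.spatial.transform import Rotation as Ro
def st():
    o=robot.get_obs(); R=Ro.from_euler('xyz',o['ee_rot']).as_matrix()
    print('t',round(o['time'],2),'tcp',np.round(o['tool_pos'],4),'w',round(o['width'],4),'F',np.round(o['wrist_force'],1),'T',np.round(o['wrist_torque'],2)); print(np.round(R,4).tolist(),'q',np.round(o['joint_positions'],3)); return o,R
def go(p,o,R):
    d=R.T@(np.array(p)-o['tool_pos']); print('shift frac',np.round(d/.25,4),'mm',np.round(d*1000,1),'dist',np.linalg.norm(d)); return d
E
python3 - <<'E'
from h import *
o,R=st(); go([.38,-.15,.33],o,R)
E
```

```text
t 0.15 tcp [ 0.122  -0.5359  0.2046] w 0.0942 F [-0.2 -0.7 -0.3] T [ 0.04  0.03 -0.01]
[[-0.0002, 0.222, -0.9751], [0.0017, -0.9751, -0.222], [-1.0, -0.0017, -0.0002]] q [-1.45   0.088  1.372 -0.     1.684 -0.103]
shift frac [-0.4993 -1.2768 -1.3489] mm [-124.8 -319.2 -337.2] dist 0.480813987509675
```

Call:
drive_tool(commands=[[[-0.05,-0.128,-0.135,0],[-0.05,-0.128,-0.135,0],[-0.05,-0.128,-0.135,0],[-0.05,-0.128,-0.135,0],[-0.05,-0.128,-0.135,0],[-0.05,-0.128,-0.135,0],[-0.05,-0.128,-0.135,0],[-0.05,-0.128,-0.135,0],[-0.05,-0.128,-0.135,0],[-0.05,-0.128,-0.135,0],[0,0,0,0.022],[0,0,0,0],[0,0,0,0]]])

```text
time: 1.45
tool_pos: [0.3799, -0.1494, 0.33]
ee_rot: [-0.269, 1.57, 2.96]
wrist_force: [-1.0, -0.2, 0.1]
width: 0.0939
```

```bash
python3 - <<'E'
from h import *
st(); s=snap('wrist','w1')
E
```

```text
t 1.45 tcp [ 0.3799 -0.1494  0.33  ] w 0.0939 F [-1.  -0.2  0.1] T [ 0.03 -0.01  0.02]
[[-0.001, 0.0879, -0.9961], [0.0002, -0.9961, -0.0879], [-1.0, -0.0003, 0.001]] q [-0.514 -0.218  1.414 -0.     1.947  0.969]
```

View pics/w1.png

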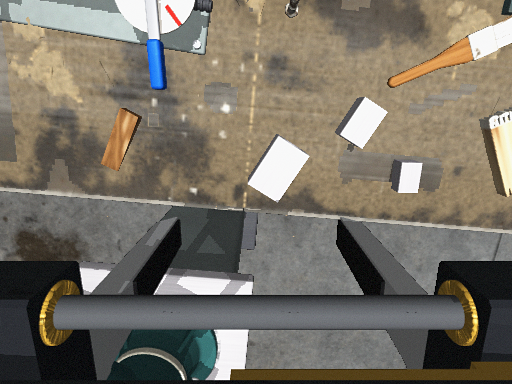

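Call:
drive_tool(commands=[[[-0.024,-0.131,-0.06,0],[-0.024,-0.131,-0.06,0],[-0.024,-0.131,-0.06,0],[-0.024,-0.131,-0.06,0],[-0.024,-0.131,-0.06,0],[0,0,0,0],[0,0,0,0]]])

```text
time: 2.2
tool_pos: [0.4408, 0.0194, 0.36]
ee_rot: [0.388, 1.569, -2.668]
wrist_force: [-0.3, -0.7, -0.1]
width: 0.094
```

```bash
python3 - <<'E'
from h import *
st(); s=snap('wrist','w2')
E
```

```text
t 2.2 tcp [0.4408 0.0194 0.36  ] w 0.094 F [-0.3 -0.7 -0.1] T [-0.03 -0.02 -0.04]
[[-0.0012, 0.0858, -0.9963], [-0.0006, -0.9963, -0.0858], [-1.0, 0.0005, 0.0012]] q [-8.400e-02 -1.320e-01  1.281e+00 -1.000e-03  1.994e+00  1.401e+00]
```

View pics/w2.png

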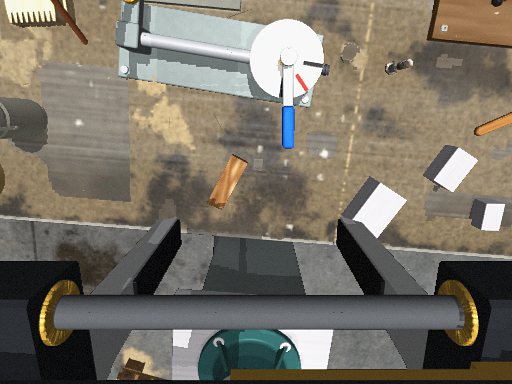

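```bash
python3 - <<'E'
from h import *
s=dict(np.load('w2.npz')); px=s['pixels'].astype(int); W=world(s)
b=(px[...,2]>px[...,0]+60)&(px[...,2]>120)&(W[...,2]>.06)
P=W[b];top=P[P[:,2]>.1];r=cv2.minAreaRect((top[:,:2]*1000).astype(np.float32)); print('blue',top[:,2].max(),r,top.mean(0))
w=(px.min(-1)>200)&(W[...,2]>.07)&(W[...,2]<.09)
k,l,stt,c=cv2.connectedComponentsWithStats(w.astype(np.uint8))
P=W[w]; h=cv2.convexHull((P[:,:2]*1000).astype(np.float32)); print('disc',cv2.minEnclosingCircle(h),cv2.fitEllipse(h),P[:,2].mean())
rd=(px[...,0]>170)&(px[...,1]<90)&(px[...,2]<90)&(W[...,2]>.07)&(W[...,2]<.09)
P=W[rd]; print('red',len(P),P.mean(0), cv2.fitLine((P[:,:2]).astype(np.float32),cv2.DIST_L2,0,.01,.01).ravel())
# plate front edge: greenish gray z~0.01; edge pixels along left & bottom
for v in range(75,106,4):
    print(v,[np.round(W[v,u],3).tolist() for u in (124,140,160,200,240,300)])
# spacers
m=(W[...,2]>.03)&(W[...,2]<.07)&(W[...,1]<-.15)
k,l,stt,c=cv2.connectedComponentsWithStats(m.astype(np.uint8))
for i in range(1,k):
    if stt[i,4]>60:
        P=W[l==i]; t=P[P[:,2]>np.percentile(P[:,2],90)-.005]; print(c[i],np.percentile(P[:,2],90),cv2.minAreaRect((t[:,:2]*1000).astype(np.float32)))
E
```

```text
blue 0.11169307790957167 ((490.445556640625, -17.250877380371094), (53.63969802856445, 14.7576265335083), 4.9108147621154785) [ 0.49078729 -0.01687753  0.10894155]
disc ((577.6087036132812, -7.7665228843688965), 49.90467834472656) ((577.3466186523438, -7.782785415649414), (98.83114624023438, 99.01425170898438), 178.1649932861328) 0.08142701970302604
red 50 [ 0.54980334 -0.03104358  0.08264898] [ 0.7590636   0.6510165   0.5498033  -0.03104358]
75 [[0.543, 0.238, 0.01], [0.545, 0.214, 0.009], [0.548, 0.182, 0.01], [0.553, 0.12, 0.009], [0.558, 0.057, 0.009], [0.559, -0.028, 0.082]]
79 [[0.537, 0.243, -0.001], [0.539, 0.214, 0.009], [0.542, 0.182, 0.009], [0.547, 0.12, 0.009], [0.552, 0.057, 0.009], [0.554, -0.029, 0.082]]
83 [[0.531, 0.243, -0.001], [0.533, 0.215, 0.006], [0.536, 0.183, 0.007], [0.541, 0.119, 0.009], [0.547, 0.056, 0.009], [0.549, -0.029, 0.084]]
87 [[0.525, 0.243, -0.001], [0.527, 0.215, 0.006], [0.53, 0.183, 0.007], [0.535, 0.119, 0.008], [0.54, 0.056, 0.01], [0.544, -0.03, 0.083]]
91 [[0.519, 0.244, -0.001], [0.521, 0.216, 0.004], [0.524, 0.183, 0.005], [0.529, 0.12
[... 376 characters left out ...]
 0.006], [0.505, 0.183, 0.005], [0.511, 0.119, 0.004], [0.516, 0.055, 0.003], [0.524, -0.042, 0.009]]
[403.64335664  64.25874126] 0.0668723775675616 ((589.4120483398438, -178.84454345703125), (10.539131164550781, 10.560242652893066), 5.36438512802124)
[453.92966637 168.7213706 ] 0.04067206886945966 ((442.6221008300781, -296.96099853515625), (42.4685173034668, 62.12507247924805), 63.66590118408203)
[378.38127712 207.15065096] 0.05408849090449117 ((368.7373962402344, -181.50759887695312), (55.27706527709961, 76.19129180908203), 61.79100799560547)
[492.33060109 217.12021858] 0.03184180143502552 ((367.4412841796875, -384.5709228515625), (48.28407287597656, 31.895435333251953), 4.731703758239746)
```

Call:
drive_tool(commands=[[[0.15,0.041,-0.046,0],[0.15,0.041,-0.046,0],[0.15,0.041,-0.046,0],[0.15,0.041,-0.046,0],[0.127,0,0,0],[0.127,0,0,0],[0.127,0,0,0],[0.1,0,0,0],[0.027,0,0,0],[0,0,0,0]]])

```text
time: 3.25
tool_pos: [0.489, -0.018, 0.0824]
ee_rot: [-0.118, 1.568, 3.107]
wrist_force: [-0.2, -0.4, 0.2]
width: 0.0942
```

```bash
python3 - <<'E'
from h import *
o,R=st(); go([.4905,-.0172,.083],o,R)
E
```

```text
t 3.25 tcp [ 0.489  -0.018   0.0824] w 0.0942 F [-0.2 -0.4  0.2] T [0.   0.03 0.01]
[[-0.0028, 0.0833, -0.9965], [0.0001, -0.9965, -0.0833], [-1.0, -0.0003, 0.0027]] q [-0.153  0.013  1.696 -0.     1.435  1.335]
shift frac [-0.0024 -0.0029 -0.0062] mm [-0.6 -0.7 -1.6] dist 0.0018109041521295153
```

Call:
drive_tool(commands=[[[0,0,0,0],[0,0,0,0],[0,0,0,0],[0,0,0,0],[0,0,0,0],[0,0,0,0],[0,0,0,0],[0,0,0,0]]], grip=0)

```text
time: 4.05
tool_pos: [0.4902, -0.0167, 0.0834]
ee_rot: [0.422, 1.571, -2.634]
wrist_force: [-0.1, 1.1, -0.7]
width: 0.0335
```

```bash
python3 - <<'E'
from h import *
o,R=st()
ax=np.array([.5775,-.0078]); p=o['tool_pos'][:2]; r=p-ax; print(np.linalg.norm(r),np.degrees(np.arctan2(-r[1],-r[0])))
# rows of arc: total 34.5 deg in 6 steps, tool rotates anticlockwise => turn negative
n=6; tot=40.3-np.degrees(np.arctan2(-r[1],-r[0])); print('tot',tot)
th=np.radians(tot/n); Ry=R[:2,1];Rz=R[:2,2]
for k in range(n):
    a0=Ro.from_euler('z',th*k).as_matrix()[:2,:2]; a1=Ro.from_euler('z',th*(k+1)).as_matrix()[:2,:2]
    d=a1@r-a0@r; print(np.round([(a0@Ry)@d/.25,(a0@Rz)@d/.25, -tot/n/360],4))
E
```

```text
t 4.05 tcp [ 0.4902 -0.0167  0.0834] w 0.0335 F [-0.1  1.1 -0.7] T [0.02 0.01 0.04]
[[-0.0002, 0.0856, -0.9963], [-0.0001, -0.9963, -0.0856], [-1.0, 0.0001, 0.0002]] q [-0.15   0.013  1.694 -0.     1.435  1.335]
0.08780060860508791 5.820068588975943
tot 34.479931411024054
[ 0.0351 -0.0023 -0.016 ]
[ 0.0351 -0.0023 -0.016 ]
[ 0.0351 -0.0023 -0.016 ]
[ 0.0351 -0.0023 -0.016 ]
[ 0.0351 -0.0023 -0.016 ]
[ 0.0351 -0.0023 -0.016 ]
```

Call:
drive_tool(commands=[[[0,0,0,0],[0,0,0,0],[0,0,0,0],[0,0,0,0],[0,0.0176,-0.0007,-0.008],[0,0.0176,-0.0007,-0.008],[0,0.0176,-0.0007,-0.008],[0,0.0176,-0.0007,-0.008],[0,0.0176,-0.0007,-0.008],[0,0.0176,-0.0007,-0.008],[0,0.0176,-0.0007,-0.008],[0,0.0176,-0.0007,-0.008],[0,0.0176,-0.0007,-0.008],[0,0.0176,-0.0007,-0.008],[0,0.0176,-0.0007,-0.008],[0,0.0176,-0.0007,-0.008],[0,0,0,0],[0,0,0,0]]])

```text
time: 5.85
tool_pos: [0.5109, -0.064, 0.0834]
ee_rot: [-2.934, 1.57, 0.896]
wrist_force: [2.4, 3.8, -0.5]
width: 0.0156
```

```bash
python3 - <<'E'
from h import *
o,R=st()
ax=np.array([.5775,-.0078]); p=o['tool_pos'][:2]; r=p-ax; print(np.linalg.norm(r),np.degrees(np.arctan2(-r[1],-r[0])))
E
```

```text
t 5.85 tcp [ 0.5109 -0.064   0.0834] w 0.0156 F [ 2.4  3.8 -0.5] T [ 0.55 -0.34  0.29]
[[0.0008, 0.6352, -0.7724], [0.001, -0.7724, -0.6352], [-1.0, -0.0003, -0.0012]] q [-2.360e-01  6.600e-02  1.639e+00  1.000e-03  1.436e+00  6.470e-01]
0.087179065448425 40.164636478241746
```

Call:
drive_tool(commands=[[[0,0,0,0],[0,0,0,0],[0,0,0,0],[0,0,0,0],[0,0,0,0],[-0.15,0,0,0],[-0.18,0,0,0],[-0.18,0,0,0],[-0.18,0,0,0],[-0.18,0,0,0],[-0.1,0,0.15,0.02],[0,0,0.15,0.02],[0,0,0.1,0.02],[0,0,0,0.02],[0,0,0,0.02],[0,0,0,0],[0,0,0,0]]], grip=1)

```text
time: 7.55
tool_pos: [0.4272, -0.1191, 0.326]
ee_rot: [1.018, 1.571, -2.061]
wrist_force: [0.1, 0.2, -0.4]
width: 0.094
```

```bash
python3 - <<'E'
from h import *
st(); s=snap('wrist','w3')
px=s['pixels'].astype(int); W=world(s)
b=(px[...,2]>px[...,0]+60)&(px[...,2]>120)&(W[...,2]>.06)
P=W[b];top=P[P[:,2]>.1];r=cv2.minAreaRect((top[:,:2]*1000).astype(np.float32)); print('blue',r,top.mean(0))
c=top.mean(0)[:2]-[.5775,-.0078]; print(np.degrees(np.arctan2(-c[1],-c[0])))
rd=(px[...,0]>170)&(px[...,1]<90)&(px[...,2]<90)&(W[...,2]>.07)&(W[...,2]<.09)
print(rd.sum(), W[rd].mean(0) if rd.any() else '')
m=(W[...,2]>.03)&(W[...,2]<.07)&(W[...,1]<-.15)
k,l,stt,c=cv2.connectedComponentsWithStats(m.astype(np.uint8))
for i in range(1,k):
    if stt[i,4]>60:
        P=W[l==i]; t=P[P[:,2]>np.percentile(P[:,2],90)-.005]; print(c[i],np.percentile(P[:,2],90),cv2.minAreaRect((t[:,:2]*1000).astype(np.float32)))
E
```

```text
t 7.55 tcp [ 0.4272 -0.1191  0.326 ] w 0.094 F [ 0.1  0.2 -0.4] T [ 0.02  0.02 -0.01]
[[-0.0001, 0.0629, -0.998], [-0.0001, -0.998, -0.0629], [-1.0, 0.0001, 0.0001]] q [-0.4   -0.142  1.358 -0.     1.926  1.108]
blue ((511.397216796875, -64.70649719238281), (56.20943832397461, 15.355330467224121), 40.389400482177734) [ 0.51127424 -0.06509189  0.10872591]
40.863074166831574
0 
[310.696  39.168] 0.06680873749448027 ((589.7078857421875, -178.72042846679688), (10.439208030700684, 10.772987365722656), 59.262855529785156)
[378.44588045 153.75040388] 0.04068851899589022 ((442.8273010253906, -296.88433837890625), (40.97611999511719, 62.05057144165039), 63.42900848388672)
[297.044 200.016] 0.0539856358007221 ((365.8467712402344, -179.89828491210938), (54.05628204345703, 83.26770782470703), 62.246238708496094)
[425.03291139 204.78734177] 0.031671787928015296 ((367.8167419433594, -384.50640869140625), (46.379798889160156, 31.663450241088867), 3.573162078857422)
```

View pics/w3.png

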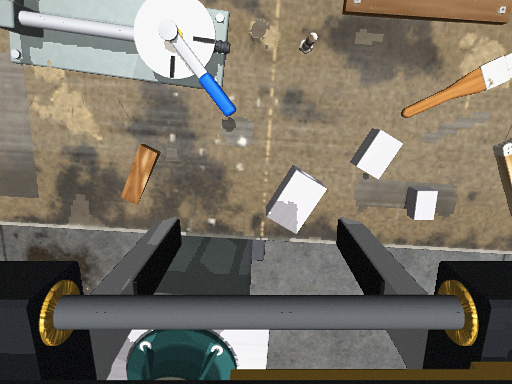

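```bash
python3 - <<'E'
from h import *
s=snap('side','s1'); i=cv2.imread('pics/s1.png'); cv2.imwrite('pics/s1c.png',cv2.resize(i[60:240,180:420],(800,600),interpolation=2))
s=snap('scene','sc1'); i=cv2.imread('pics/sc1.png'); cv2.imwrite('pics/sc1c.png',cv2.resize(i[40:265,130:430],(800,600),interpolation=2))
E
```

```text
(no output)
```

View pics/s1c.png

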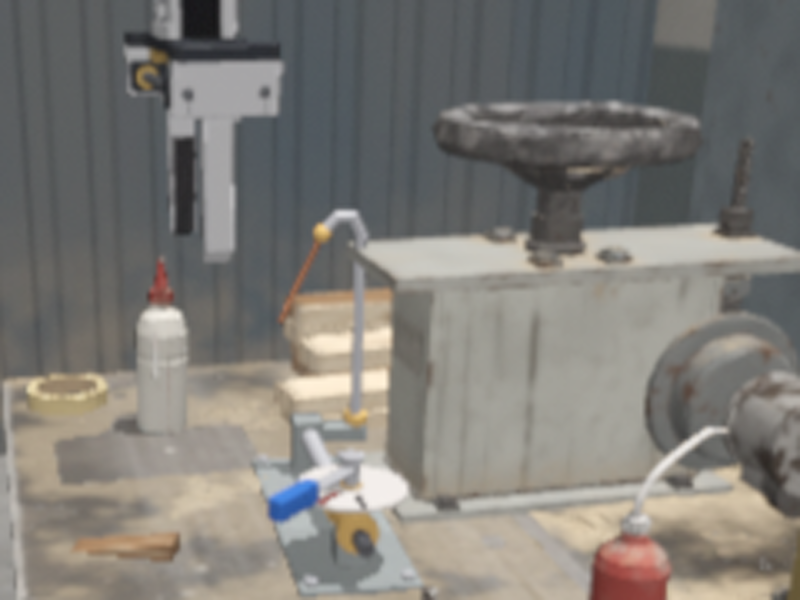

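View pics/sc1c.png

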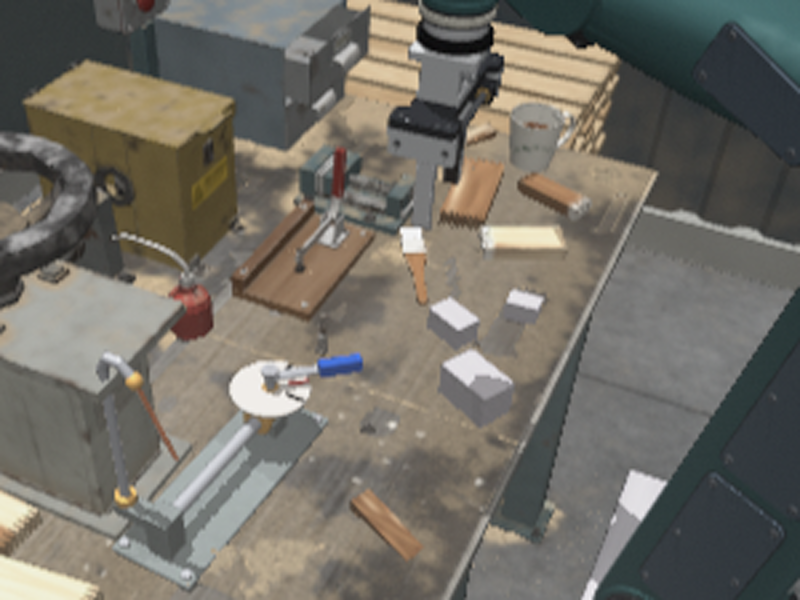

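Call:
drive_tool(commands=[[[0,0,0,0.0209],[0,0,0,0.0209],[0,0,0,0.0209],[0,0,0,0.0209],[0.12,0.122,-0.065,0],[0.12,0.122,-0.065,0],[0.12,0.122,-0.065,0],[0.12,0.122,-0.065,0],[0.12,0.122,-0.065,0],[0.17,0,0,0],[0.17,0,0,0],[0.12,0,0,0],[0,0,0,0],[0,0,0,0]]], grip=0.75)

```text
time: 9.1
tool_pos: [0.4317, -0.2918, 0.0612]
ee_rot: [-0.086, 1.57, 2.592]
wrist_force: [-0.7, 0.4, 0.5]
width: 0.0707
```

```bash
python3 - <<'E'
from h import *
o,R=st(); go([.432,-.2915,.0155],o,R); s=snap('wrist','w4')
W=world(s); m=(W[...,2]>.036)&(W[...,2]<.045)&(abs(W[...,0]-.4427)<.05)&(abs(W[...,1]+.2969)<.05)
print(cv2.minAreaRect((W[m][:,:2]*1000).astype(np.float32)))
w2=np.load('w2.npz'); W=world(dict(w2)); 
for u in (180,200,220): print([np.round(W[v,u],3).tolist() for v in range(36,58,2)])
E
```

```text
t 9.1 tcp [ 0.4317 -0.2918  0.0612] w 0.0707 F [-0.7  0.4  0.5] T [ 0.01 -0.02 -0.03]
[[-0.0004, -0.4476, -0.8942], [0.0002, -0.8942, 0.4476], [-1.0, -0.0, 0.0005]] q [-0.703  0.098  1.65  -0.     1.393  1.332]
shift frac [ 0.1829 -0.0017 -0.0006] mm [45.7 -0.4 -0.2] dist 0.04573403536561064
((442.6504821777344, -296.7196960449219), (40.070533752441406, 62.421268463134766), 63.60484313964844)
[[0.607, 0.152, 0.01], [0.596, 0.142, 0.052], [0.593, 0.141, 0.056], [0.59, 0.141, 0.058], [0.588, 0.141, 0.058], [0.585, 0.141, 0.057], [0.582, 0.14, 0.059], [0.581, 0.141, 0.055], [0.584, 0.152, 0.01], [0.581, 0.152, 0.009], [0.578, 0.152, 0.009]]
[[0.609, 0.122, 0.01], [0.606, 0.122, 0.01], [0.603, 0.122, 0.011], [0.594, 0.114, 0.052], [0.59, 0.113, 0.056], [0.587, 0.112, 0.059], [0.585, 0.113, 0.057], [0.583, 0.113, 0.057], [0.58, 0.113, 0.055], [0.578, 0.113, 0.052], [0.581, 0.121, 0.009]]
[[0.612, 0.091, 0.011], [0.609, 0.091, 0.009], [0.606, 0.091, 0.009], [0.604, 0.091, 0.009], [0.601, 0.091, 0.01], [0.591, 0.085, 0.053], [0.588, 0.085, 0.057], [0.585, 0.085, 0.057], [0.582, 0.084, 0.059], [0.58, 0.084, 0.057], [0.577, 0.085, 0.055]]
```

View pics/w4.png

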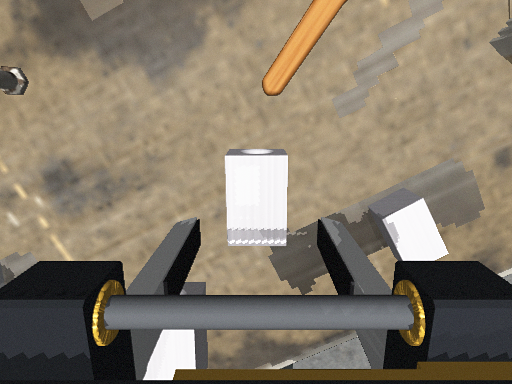

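Call:
drive_tool(commands=[[[0.13,0,0,0],[0.053,0,0,0],[0,0,0,0],[0,0,0,0]]])

```text
time: 9.55
tool_pos: [0.4322, -0.2924, 0.0166]
ee_rot: [2.865, 1.569, -0.741]
wrist_force: [0.6, 0.1, 0.2]
width: 0.0706
```

Call:
drive_tool(commands=[[[0,0,0,0],[0,0,0,0],[0,0,0,0],[0,0,0,0],[0,0,0,0],[0,0,0,0]]], grip=0)

```text
time: 10.15
tool_pos: [0.4319, -0.2915, 0.0157]
ee_rot: [-2.231, 1.57, 0.446]
wrist_force: [0.7, 2.1, 3.1]
width: 0.0399
```

Call:
drive_tool(commands=[[[-0.04,0,0,0],[-0.08,0,0,0],[-0.16,0,0,0],[-0.16,0,0,0],[0,0,0,0],[0,0,0,0]]])

```text
time: 10.75
tool_pos: [0.4315, -0.2922, 0.1256]
ee_rot: [2.423, 1.569, -1.183]
wrist_force: [-0.4, -0.1, -4.3]
width: 0.0395
```

```bash
python3 - <<'E'
from h import *
o,R=st(); s=snap('wrist','w5')
W=world(s); px=s['pixels']
print(np.round(W[175:260:8,257],3).tolist())
E
```

```text
t 10.75 tcp [ 0.4315 -0.2922  0.1256] w 0.0395 F [-0.4 -0.1 -4.3] T [0.07 0.02 0.07]
[[0.0005, -0.4484, -0.8938], [-0.0013, -0.8938, 0.4484], [-1.0, 0.0009, -0.001]] q [-7.040e-01  5.200e-02  1.567e+00 -1.000e-03  1.521e+00  1.332e+00]
[[0.467, -0.31, 0.15], [0.463, -0.308, 0.149], [0.46, -0.307, 0.15], [0.456, -0.305, 0.15], [0.452, -0.303, 0.149], [0.448, -0.301, 0.149], [0.445, -0.299, 0.15], [0.44, -0.297, 0.149], [0.437, -0.295, 0.149], [0.432, -0.293, 0.148], [0.428, -0.291, 0.149]]
```

View pics/w5.png

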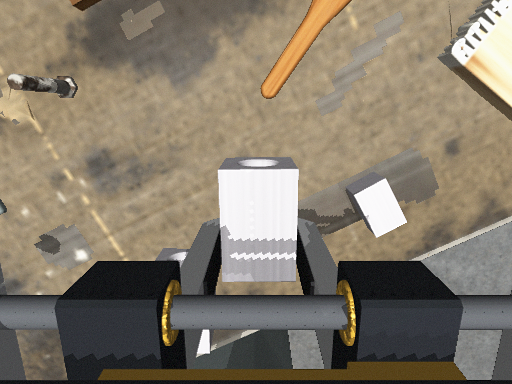

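Call:
drive_tool(commands=[[[-0.04,0,0,-0.0203],[-0.04,0,0,-0.0203],[-0.04,0,0,-0.0202],[0,-0.1757,-0.041,0],[0,-0.1757,-0.041,0],[0,-0.1757,-0.041,0],[0,-0.1757,-0.041,0],[0,-0.1757,-0.041,0],[0,-0.1757,-0.041,0],[0,-0.1757,-0.041,0],[0,-0.1757,-0.041,0],[0,-0.1757,-0.041,0],[0.1,0,0,0],[0.08,0,0,0],[0,0,0,0],[0,0,0,0]]])

```text
time: 12.4
tool_pos: [0.5546, 0.0942, 0.1078]
ee_rot: [0.198, 1.566, -3.026]
wrist_force: [0.0, -0.6, -3.4]
width: 0.04
```

```bash
cat >> h.py <<'E'
O=np.array([.5857,.0918]); a=np.radians(-4.7); EX=np.array([np.cos(a),np.sin(a)]); EY=np.array([-np.sin(a),np.cos(a)])
def sta(p): d=np.asarray(p)[...,:2]-O; return np.stack([d@EX,d@EY,np.asarray(p)[...,2]],-1)
E
python3 - <<'E'
from h import *
o,R=st(); print('sta',np.round(sta(o['tool_pos']),4)); s=snap('wrist','w6')
W=sta(world(s)); print(np.round(W[170:260:10,257],3).tolist())
for u in(60,100,140,180): 
  c=W[:140,u]; k=(c[:,2]>.052)&(c[:,2]<.065); print(u,np.round(c[k].mean(0),3) if k.any() else '')
E
```

```text
t 12.4 tcp [0.5546 0.0942 0.1078] w 0.04 F [ 0.  -0.6 -3.4] T [-0.03 -0.01 -0.05]
[[-0.0051, -0.0829, -0.9965], [-0.0006, -0.9966, 0.0829], [-1.0, 0.001, 0.0051]] q [ 0.068  0.158  1.487 -0.     1.501  1.722]
sta [-3.120e-02 -1.000e-04  1.078e-01]
[[0.011, -0.0, 0.131], [0.006, -0.0, 0.13], [0.001, -0.0, 0.131], [-0.004, -0.0, 0.131], [-0.01, -0.0, 0.131], [-0.015, -0.0, 0.131], [-0.021, -0.0, 0.131], [-0.026, -0.0, 0.131], [-0.032, -0.0, 0.131]]
60 
100 [0.039 0.11  0.057]
140 
180
```

View pics/w6.png

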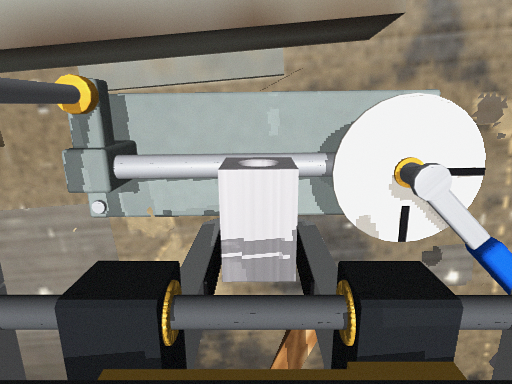

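```bash
python3 - <<'E'
from h import *
def tcp(th,e=.0365):
    t=np.radians(th);L=.031-.009*th/70
    u=np.array([np.cos(t),np.sin(t)]);n=np.array([np.sin(t),-np.cos(t)])
    return np.array([0,.050])-L*u-e*n-[0,.012]
p=None
for th in range(0,81,5):
    c=tcp(th); print(th,np.round(c*1000,1), '' if p is None else np.round([(p-c)[1]/.25,(p-c)[0]/.25],4)); p=c
E
```

```text
0 [-31.   74.5] 
5 [-33.4  71.7] [0.0111 0.0097]
10 [-35.6  68.8] [0.0117 0.0087]
15 [-37.5  65.7] [0.0122 0.0077]
20 [-39.2  62.6] [0.0126 0.0067]
25 [-40.6  59.3] [0.013  0.0056]
30 [-41.8  56. ] [0.0132 0.0046]
35 [-42.6  52.7] [0.0134 0.0035]
40 [-43.3  49.3] [0.0134 0.0025]
45 [-43.6  46. ] [0.0134 0.0015]
50 [-43.8  42.6] [0.0134 0.0005]
55 [-43.6  39.3] [ 0.0132 -0.0005]
60 [-43.3  36.1] [ 0.013  -0.0015]
65 [-42.6  32.9] [ 0.0127 -0.0024]
70 [-41.8  29.8] [ 0.0124 -0.0033]
75 [-40.8  26.8] [ 0.012  -0.0042]
80 [-39.5  23.9] [ 0.0115 -0.005 ]
```

Call:
drive_tool(commands=[[[0.09,0,0,0],[0.03,0,0,0],[0.014,0,0,0],[0.0055,0,0.0049,0],[0.0056,0,0.0048,0],[0.0058,0,0.0044,0],[0.0059,0,0.0043,0],[0.0061,0,0.0039,0],[0.0061,0,0.0038,0],[0.0063,0,0.0034,0],[0.0063,0,0.0033,0],[0,0,0,0]]])

```text
time: 13.65
tool_pos: [0.5505, 0.0951, 0.0694]
ee_rot: [-3.102, 1.563, -0.043]
wrist_force: [-2.4, -1.1, 9.4]
width: 0.0396
```

```bash
cat >> h.py <<'E'
def chk(f):
    o,R=st(); t=sta(o['tool_pos']); print('sta',np.round(t,4)); s=snap('wrist',f)
    W=sta(world(s)); px=s['pixels']
    m=(abs(W[...,1]-t[1])<.012)&(W[...,0]>t[0]-.03)&(W[...,0]<t[0]+.06)&(W[...,2]>t[2]+.012)&(W[...,2]<t[2]+.075)
    v,u=np.nonzero(m); 
    for uu in (257,):
        mm=m[:,uu]; print([(i,)+tuple(np.round((W[i,uu]-t)[[0,2]]*1000).astype(int)) for i in np.nonzero(mm)[0][::7]])
    return s,W,t
E
python3 - <<'E'
from h import *
chk('w7')
E
```

```text
t 13.65 tcp [0.5505 0.0951 0.0694] w 0.0396 F [-2.4 -1.1  9.4] T [-0.23  0.08  0.04]
[[0.0078, -0.0825, -0.9966], [-0.0003, -0.9966, 0.0825], [-1.0, -0.0003, -0.0078]] q [ 7.000e-02  1.660e-01  1.557e+00 -1.000e-03  1.411e+00  1.724e+00]
sta [-0.0354  0.0004  0.0694]
[(np.int64(170), np.int64(42), np.int64(23)), (np.int64(177), np.int64(40), np.int64(31)), (np.int64(184), np.int64(36), np.int64(29)), (np.int64(191), np.int64(32), np.int64(29)), (np.int64(198), np.int64(29), np.int64(29)), (np.int64(205), np.int64(25), np.int64(29)), (np.int64(212), np.int64(21), np.int64(27)), (np.int64(219), np.int64(18), np.int64(28)), (np.int64(226), np.int64(14), np.int64(28)), (np.int64(233), np.int64(9), np.int64(26)), (np.int64(240), np.int64(5), np.int64(25)), (np.int64(247), np.int64(1), np.int64(25)), (np.int64(254), np.int64(-3), np.int64(24)), (np.int64(261), np.int64(-7), np.int64(24)), (np.int64(268), np.int64(-12), np.int64(22)), (np.int64(275), np.int64(-16), np.int64(23))]
```

View pics/w7.png

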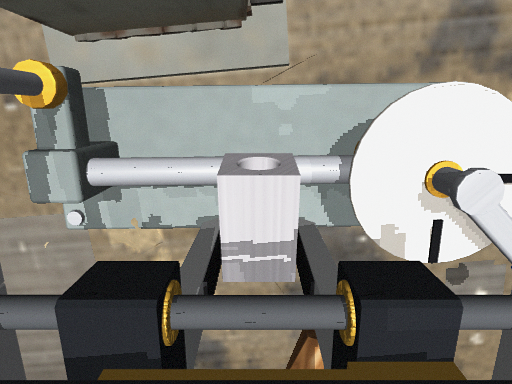

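Call:
drive_tool(commands=[[[0.0065,0,0.0028,0],[0.0065,0,0.0028,0],[0.0066,0,0.0023,0],[0.0066,0,0.0023,0],[0.0067,0,0.0018,0],[0.0067,0,0.0018,0],[0.0067,0,0.0012,0],[0.0067,0,0.0012,0],[0.0067,0,0.0008,0],[0.0067,0,0.0008,0],[0,0,0,0],[0,0,0,0]]])

```text
time: 14.9
tool_pos: [0.5451, 0.0956, 0.0523]
ee_rot: [-3.09, 1.566, -0.031]
wrist_force: [-4.3, -1.5, 9.7]
width: 0.0397
```

```bash
python3 - <<'E'
from h import *
chk('w8')
E
```

```text
t 14.9 tcp [0.5451 0.0956 0.0523] w 0.0397 F [-4.3 -1.5  9.7] T [-0.07  0.45  0.02]
[[0.005, -0.0825, -0.9966], [-0.0002, -0.9966, 0.0825], [-1.0, -0.0003, -0.005]] q [ 7.100e-02  1.710e-01  1.587e+00 -1.000e-03  1.378e+00  1.725e+00]
sta [-0.0408  0.0004  0.0523]
[(np.int64(153), np.int64(49), np.int64(14)), (np.int64(160), np.int64(46), np.int64(20)), (np.int64(167), np.int64(43), np.int64(21)), (np.int64(174), np.int64(39), np.int64(18)), (np.int64(181), np.int64(35), np.int64(15)), (np.int64(188), np.int64(30), np.int64(13)), (np.int64(202), np.int64(32), np.int64(46)), (np.int64(209), np.int64(29), np.int64(47)), (np.int64(216), np.int64(25), np.int64(45)), (np.int64(223), np.int64(22), np.int64(44)), (np.int64(230), np.int64(17), np.int64(40)), (np.int64(237), np.int64(12), np.int64(37)), (np.int64(244), np.int64(7), np.int64(34)), (np.int64(251), np.int64(2), np.int64(32)), (np.int64(258), np.int64(-3), np.int64(29)), (np.int64(265), np.int64(-9), np.int64(25)), (np.int64(273), np.int64(-16), np.int64(21)), (np.int64(280), np.int64(-23), np.int64(16))]
```

View pics/w8.png

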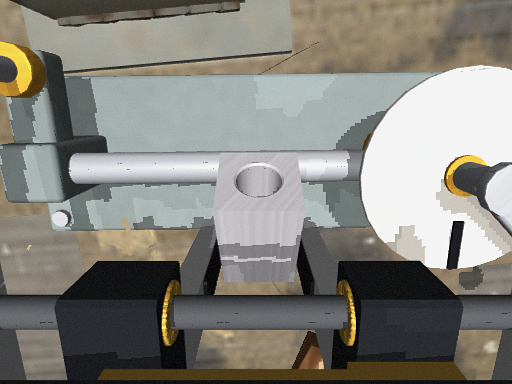

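Call:
drive_tool(commands=[[[0.0067,0,0.0003,0],[0.0067,0,0.0002,0],[0.0066,0,-0.0002,0],[0.0066,0,-0.0003,0],[0.0065,0,-0.0007,0],[0.0065,0,-0.0008,0],[0.0064,0,-0.0012,0],[0.0063,0,-0.0012,0],[0.0062,0,-0.0016,0],[0.0062,0,-0.0017,0],[0,0,0,0],[0,0,0,0]]])

```text
time: 16.15
tool_pos: [0.546, 0.0956, 0.0363]
ee_rot: [-2.987, 1.568, 0.072]
wrist_force: [-7.4, -0.3, 12.7]
width: 0.0402
```

```bash
python3 - <<'E'
from h import *
chk('w9')
E
```

```text
t 16.15 tcp [0.546  0.0956 0.0363] w 0.0402 F [-7.4 -0.3 12.7] T [-0.01  0.85  0.06]
[[0.0028, -0.0823, -0.9966], [0.0002, -0.9966, 0.0823], [-1.0, -0.0004, -0.0028]] q [0.071 0.189 1.6   0.    1.349 1.724]
sta [-0.0399  0.0006  0.0363]
[(np.int64(157), np.int64(47), np.int64(15)), (np.int64(164), np.int64(44), np.int64(20)), (np.int64(171), np.int64(43), np.int64(33)), (np.int64(178), np.int64(41), np.int64(36)), (np.int64(185), np.int64(38), np.int64(39)), (np.int64(192), np.int64(34), np.int64(35)), (np.int64(199), np.int64(29), np.int64(30)), (np.int64(206), np.int64(23), np.int64(23)), (np.int64(213), np.int64(17), np.int64(17)), (np.int64(220), np.int64(14), np.int64(19)), (np.int64(227), np.int64(11), np.int64(21)), (np.int64(234), np.int64(8), np.int64(23)), (np.int64(241), np.int64(18), np.int64(55)), (np.int64(248), np.int64(15), np.int64(56)), (np.int64(255), np.int64(13), np.int64(59)), (np.int64(262), np.int64(6), np.int64(50)), (np.int64(269), np.int64(-4), np.int64(39)), (np.int64(276), np.int64(-16), np.int64(24))]
```

View pics/w9.png

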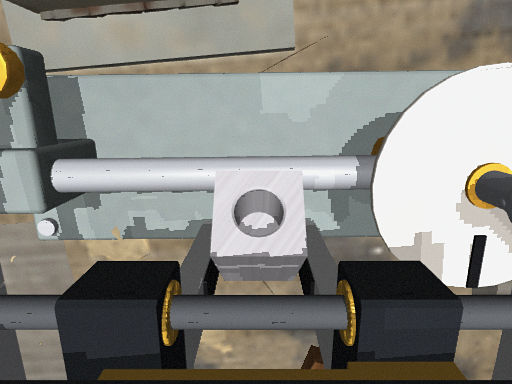

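Call:
drive_tool(commands=[[[0.005,0,-0.0022,0],[0.005,0,-0.0022,0],[0.005,0,-0.0022,0],[0.005,0,-0.0024,0],[0.005,0,-0.0024,0],[0.005,0,-0.0026,0],[0.005,0,-0.0028,0],[0.005,0,-0.003,0],[0,0,0,0],[0,0,0,0]]])

```text
time: 17.2
tool_pos: [0.549, 0.0957, 0.0269]
ee_rot: [-0.481, 1.569, 2.578]
wrist_force: [-13.4, -0.4, 19.5]
width: 0.0399
```

```bash
python3 - <<'E'
from h import *
chk('w10')
E
```

```text
t 17.2 tcp [0.549  0.0957 0.0269] w 0.0399 F [-13.4  -0.4  19.5] T [0.11 1.83 0.12]
[[-0.0013, -0.0818, -0.9966], [0.0008, -0.9966, 0.0818], [-1.0, -0.0007, 0.0014]] q [7.000e-02 2.070e-01 1.599e+00 1.000e-03 1.337e+00 1.723e+00]
sta [-0.0369  0.0009  0.0269]
[(np.int64(165), np.int64(44), np.int64(20)), (np.int64(172), np.int64(42), np.int64(27)), (np.int64(179), np.int64(39), np.int64(31)), (np.int64(186), np.int64(36), np.int64(32)), (np.int64(193), np.int64(36), np.int64(45)), (np.int64(200), np.int64(33), np.int64(46)), (np.int64(207), np.int64(30), np.int64(46)), (np.int64(214), np.int64(24), np.int64(38)), (np.int64(221), np.int64(16), np.int64(26)), (np.int64(228), np.int64(11), np.int64(23)), (np.int64(235), np.int64(8), np.int64(25)), (np.int64(242), np.int64(5), np.int64(27)), (np.int64(249), np.int64(2), np.int64(29)), (np.int64(256), np.int64(-1), np.int64(31)), (np.int64(263), np.int64(10), np.int64(59)), (np.int64(270), np.int64(8), np.int64(61)), (np.int64(277), np.int64(6), np.int64(62)), (np.int64(285), np.int64(-26), np.int64(17))]
```

View pics/w10.png

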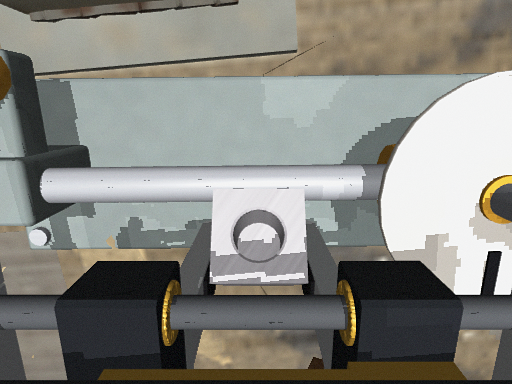

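Call:
drive_tool(commands=[[[-0.03,0,0.05,0],[-0.07,0,0.08,0],[-0.08,0,0.08,0],[-0.08,0,0,0],[0,-0.119,0,0],[0,-0.119,0,0],[0,-0.119,0,0],[0,-0.119,0,0],[0,0,0,0],[0,0,0,0],[0,0,0,0]]])

```text
time: 18.35
tool_pos: [0.5076, 0.2172, 0.0869]
ee_rot: [1.207, 1.57, -2.018]
wrist_force: [0.4, -1.2, -2.7]
width: 0.0396
```

```bash
python3 - <<'E'
from h import *
s,W,t=chk('w11')
px=s['pixels'].astype(int)
c=(px[...,0]>px[...,2]+45)&(W[...,2]>.16)&(W[...,2]<.27)&(abs(W[...,1]-.12)<.05)&(abs(W[...,0])<.08)
P=W[c]; o=P[:,2].argsort(); print(len(P),np.round(P[o[:5]],4).tolist(),np.round(P[o[-5:]],4).tolist())
E
```

```text
t 18.35 tcp [0.5076 0.2172 0.0869] w 0.0396 F [ 0.4 -1.2 -2.7] T [0.03 0.   0.04]
[[-0.0003, -0.0831, -0.9965], [-0.0007, -0.9965, 0.0831], [-1.0, 0.0007, 0.0003]] q [ 3.020e-01  1.460e-01  1.544e+00 -1.000e-03  1.452e+00  1.956e+00]
sta [-0.0881  0.1186  0.0869]
[(np.int64(189), np.int64(37), np.int64(42)), (np.int64(196), np.int64(35), np.int64(45)), (np.int64(203), np.int64(32), np.int64(46)), (np.int64(210), np.int64(28), np.int64(45)), (np.int64(217), np.int64(21), np.int64(33)), (np.int64(224), np.int64(13), np.int64(22)), (np.int64(231), np.int64(10), np.int64(25)), (np.int64(238), np.int64(7), np.int64(27)), (np.int64(245), np.int64(5), np.int64(29)), (np.int64(252), np.int64(1), np.int64(30)), (np.int64(259), np.int64(-2), np.int64(32)), (np.int64(266), np.int64(9), np.int64(60)), (np.int64(273), np.int64(7), np.int64(62)), (np.int64(280), np.int64(4), np.int64(63))]
7716 [[-0.0325, 0.1174, 0.1717], [-0.0345, 0.1195, 0.1723], [-0.0343, 0.121, 0.173], [-0.034, 0.1189, 0.1731], [-0.034, 0.1195, 0.1732]] [[-0.016, 0.1202, 0.2136], [-0.0159, 0.1202, 0.2137], [-0.0159, 0.1205, 0.2137], [-0.0159, 0.1199, 0.2137], [-0.0157, 0.1201, 0.2138]]
```

View pics/w11.png

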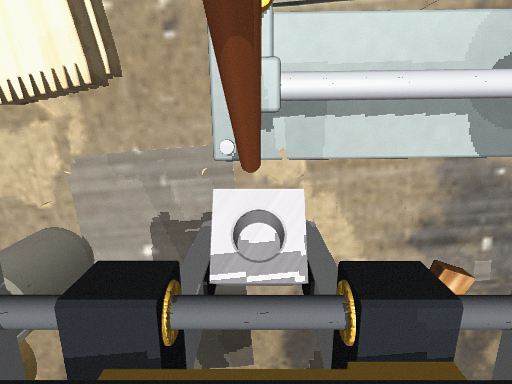

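```bash
cat >> h.py <<'E'
def face(s,W,t,box):
    u0,u1,v0,v1=box
    sub=W[v0:v1,u0:u1].reshape(-1,3); sub=sub[~np.isnan(sub[:,0])]
    rng=np.random.default_rng(0);best=None
    for _ in range(500):
        p=sub[rng.choice(len(sub),3,False)]; n=np.cross(p[1]-p[0],p[2]-p[0]); L=np.linalg.norm(n)
        if L<1e-9: continue
        n/=L; inl=abs((sub-p[0])@n)<.0015
        if best is None or inl.sum()>best.sum(): best=inl
    P=sub[best]; c=P.mean(0); n=np.linalg.svd(P-c,full_matrices=False)[2][2]; n*=np.sign(n[2])
    m=np.zeros(W.shape[:2],np.uint8); m[v0:v1,u0:u1]=(abs((W[v0:v1,u0:u1]-c)@n)<.0025)
    e1=np.cross([0,1,0],n); e1/=np.linalg.norm(e1); e2=np.array([0,1.,0])
    Q=W[m>0]-c; q=np.stack([Q@e1,Q@e2],-1).astype(np.float32)*1000
    r=cv2.minAreaRect(q[(abs(q)<28).all(1)]); 
    mc=c+(e1*r[0][0]+e2*r[0][1])/1000
    inv=((m==0)).astype(np.uint8); k,l,stt,cc=cv2.connectedComponentsWithStats(inv)
    hs=[(stt[i,4],cc[i]) for i in range(k) if stt[i,0]>u0 and stt[i,1]>v0 and stt[i,0]+stt[i,2]<u1 and stt[i,1]+stt[i,3]<v1 and stt[i,4]>200]
    print('inl',len(P),'normal',np.round(n,3),'elev',round(np.degrees(np.arctan2(n[2],n[0])),1),'rect',r,'mouth',np.round(mc,4),'rel tcp mm',np.round((mc-t)*1000,1),'holes',hs)
    return mc,n
def lance(s,W):
    px=s['pixels'].astype(int)
    c=(px[...,0]>px[...,2]+35)&(W[...,2]>.165)&(W[...,2]<.25)&(abs(W[...,1]-.12)<.03)&(abs(W[...,0])<.06)
    P=W[c]; ls=cv2.fitLine(P.astype(np.float32),cv2.DIST_HUBER,0,.001,.001).ravel(); d=ls[:3]*np.sign(ls[5-3] if ls[2]==0 else ls[2])
    p=ls[3:]+d*(.185-ls[5])/d[2]; print('lance n',len(P),'dir',np.round(d,3),'surf pt at z=.185',np.round(p,4),'nominal axis x',-.03+.015*.4663,'minz',P[:,2].min())
E
python3 - <<'E'
from h import *
s=dict(np.load('w11.npz'));W=sta(world(s)); t=np.array([-.0881,.1186,.0869])
mc,n=face(s,W,t,(205,312,180,290)); lance(s,W)
E
```

```text
inl 6823 normal [0.53  0.002 0.848] elev 58.0 rect ((0.22021484375, 0.06254005432128906), (44.09815216064453, 42.61923599243164), 89.876708984375) mouth [-0.0683  0.118   0.1407] rel tcp mm [19.8 -0.6 53.8] holes [(np.int32(2010), array([258.42537313, 235.04626866]))]
lance n 2286 dir [ 0.677 -0.169  0.716] surf pt at z=.185 [-0.0382  0.125   0.185 ] nominal axis x -0.023005499999999998 minz 0.1716604474251583
```

```bash
python3 - <<'E'
from h import *
s=dict(np.load('w11.npz'));W=sta(world(s));px=s['pixels'].astype(int)
for v in range(10,176,10):
    r=px[v]; k=np.nonzero((r[:,0]>r[:,2]+35)&(r[:,0]<150)&(W[v,:,2]>.16)&(np.arange(512)>190)&(np.arange(512)<280))[0]
    if len(k)>4:
        m=int(np.median(k)); p=W[v,m]; print(v,k.min(),k.max(),np.round(p,4),'dx axis-nom',round((p[0]+.0033+.03-(p[2]-.17)*.4663)*1000,1))
T=np.linalg.inv(s['extrinsics']); print('cam',sta(T[:3,3]))
E
```

```text
100 226 259 [nan nan nan] dx axis-nom nan
110 228 260 [-0.0162  0.1205  0.2117] dx axis-nom -2.3
120 232 260 [-0.0179  0.1201  0.2089] dx axis-nom -2.7
130 233 259 [-0.0199  0.1203  0.2048] dx axis-nom -2.8
140 235 259 [-0.0222  0.1203  0.1998] dx axis-nom -2.8
150 238 259 [-0.0251  0.1203  0.1936] dx axis-nom -2.8
160 240 260 [-0.0286  0.12    0.1861] dx axis-nom -2.8
170 244 256 [-0.0333  0.1203  0.1753] dx axis-nom -2.5
cam [-0.01568857  0.11805757  0.26542041]
```

Call:
drive_tool(commands=[[[-0.02,-0.003,-0.027,0],[-0.02,-0.003,-0.027,0],[-0.02,-0.003,-0.027,0],[-0.0224,0,-0.027,0],[0,0,0,0],[0,0,0,0],[0,0,0,0]]])

```text
time: 19.1
tool_pos: [0.5345, 0.2179, 0.1072]
ee_rot: [0.387, 1.57, -2.838]
wrist_force: [0.3, 0.0, -4.2]
width: 0.0397
```

```bash
cat >> h.py <<'E'
def lan2(s,W,u0=190,u1=300,v1=240):
    px=s['pixels'].astype(int)
    for v in range(10,v1,10):
        r=px[v]; k=np.nonzero((r[:,0]>r[:,2]+30)&(r[:,0]<160)&(W[v,:,2]>.16)&(W[v,:,2]<.26)&(np.arange(512)>u0)&(np.arange(512)<u1))[0]
        if len(k)>4:
            m=int(np.median(k)); p=W[v,m]; print(v,k.min(),k.max(),np.round(p,4),'axis-nom',round((p[0]+.0033+.03-(p[2]-.17)*.4663)*1000,1))
E
python3 - <<'E'
from h import *
s,W,t=chk('w12'); mc,n=face(s,W,t,(205,312,180,290)); lan2(s,W)
snap('side','s12'); i=cv2.imread('pics/s12.png'); cv2.imwrite('pics/s12c.png',cv2.resize(i[80:230,200:400],(800,600),interpolation=2))
E
```

```text
t 19.1 tcp [0.5345 0.2179 0.1072] w 0.0397 F [ 0.3  0.  -4.2] T [ 0.06 -0.02  0.02]
[[-0.001, -0.0827, -0.9966], [-0.0003, -0.9966, 0.0827], [-1.0, 0.0004, 0.001]] q [ 0.289  0.187  1.455 -0.     1.501  1.942]
sta [-0.0614  0.1215  0.1072]
[(np.int64(244), np.int64(5), np.int64(28)), (np.int64(251), np.int64(2), np.int64(31)), (np.int64(258), np.int64(-1), np.int64(33)), (np.int64(265), np.int64(10), np.int64(61)), (np.int64(272), np.int64(7), np.int64(62)), (np.int64(279), np.int64(5), np.int64(63))]
inl 4919 normal [0.531 0.001 0.847] elev 57.9 rect ((4.021013259887695, 0.070343017578125), (43.9970588684082, 41.12250518798828), 89.8006820678711) mouth [-0.0422  0.1209  0.1614] rel tcp mm [19.2 -0.6 54.2] holes []
210 247 271 [-0.0053  0.1207  0.2358] axis-nom -2.7
220 251 268 [-0.0143  0.1206  0.216 ] axis-nom -2.4
```

View pics/w12.png

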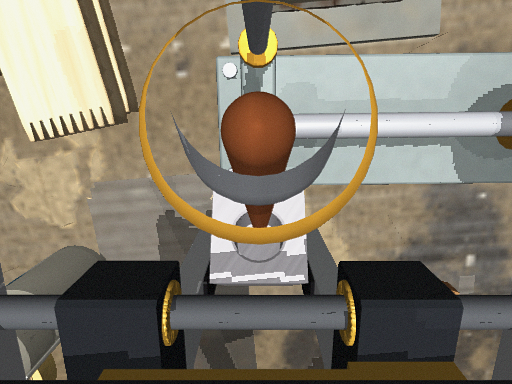

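View pics/s12c.png

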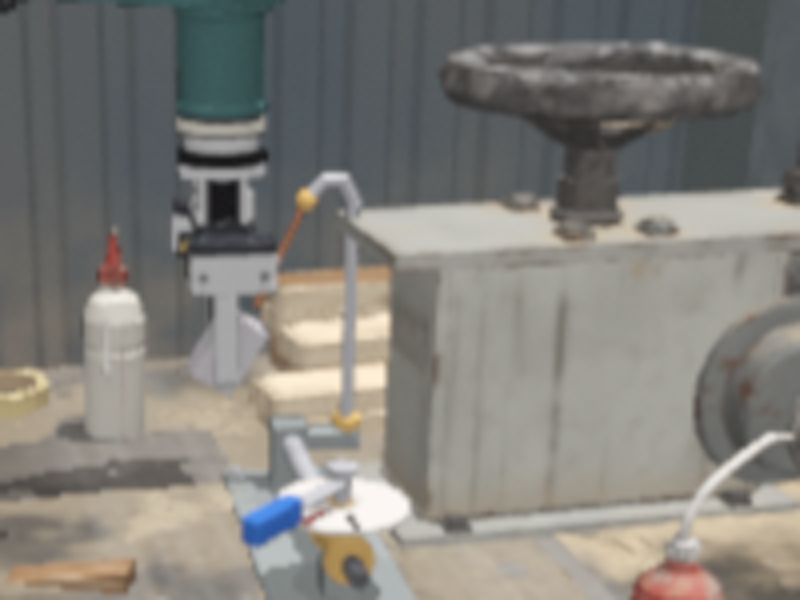

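Call:
drive_tool(commands=[[[-0.0105,0.001,-0.0049,0],[-0.0105,0.001,-0.0049,0],[-0.0105,0,-0.0049,0],[-0.0105,0,-0.0049,0],[-0.0105,0,-0.0049,0],[-0.0105,0,-0.0049,0],[0,0,0,0],[0,0,0,0]]])

```text
time: 20.0
tool_pos: [0.5422, 0.2168, 0.1234]
ee_rot: [1.405, 1.571, -1.82]
wrist_force: [0.1, -0.4, -3.1]
width: 0.0397
```

```bash
python3 - <<'E'
from h import *
s,W,t=chk('w13'); mc,n=face(s,W,t,(205,312,180,290)); lan2(s,W,v1=270)
snap('side','s13'); i=cv2.imread('pics/s13.png'); cv2.imwrite('pics/s13c.png',cv2.resize(i[100:220,200:360],(800,600),interpolation=2))
snap('scene','sc13'); i=cv2.imread('pics/sc13.png'); cv2.imwrite('pics/sc13c.png',cv2.resize(i[130:250,130:290],(800,600),interpolation=2))
E
```

```text
t 20.0 tcp [0.5422 0.2168 0.1234] w 0.0397 F [ 0.1 -0.4 -3.1] T [0.01 0.04 0.01]
[[-0.0, -0.0827, -0.9966], [-0.0001, -0.9966, 0.0827], [-1.0, 0.0001, 0.0]] q [ 0.283  0.192  1.417 -0.     1.533  1.937]
sta [-0.0536  0.121   0.1234]
[(np.int64(246), np.int64(4), np.int64(29)), (np.int64(253), np.int64(1), np.int64(30)), (np.int64(260), np.int64(-2), np.int64(32)), (np.int64(267), np.int64(9), np.int64(61)), (np.int64(274), np.int64(7), np.int64(62)), (np.int64(281), np.int64(4), np.int64(63))]
inl 3642 normal [0.53  0.001 0.848] elev 58.0 rect ((1.339834213256836, 0.6072330474853516), (26.287790298461914, 43.91767501831055), 4.106998443603516) mouth [-0.0419  0.1205  0.1823] rel tcp mm [11.7 -0.5 58.9] holes []
```

View pics/w13.png

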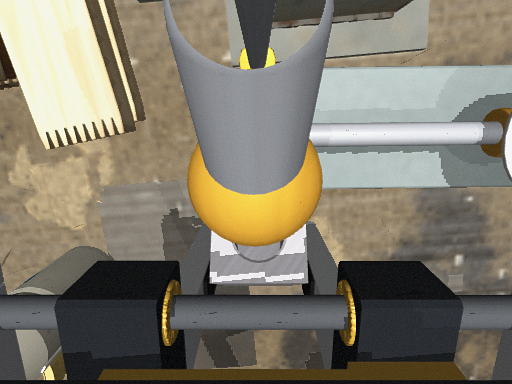

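View pics/s13c.png

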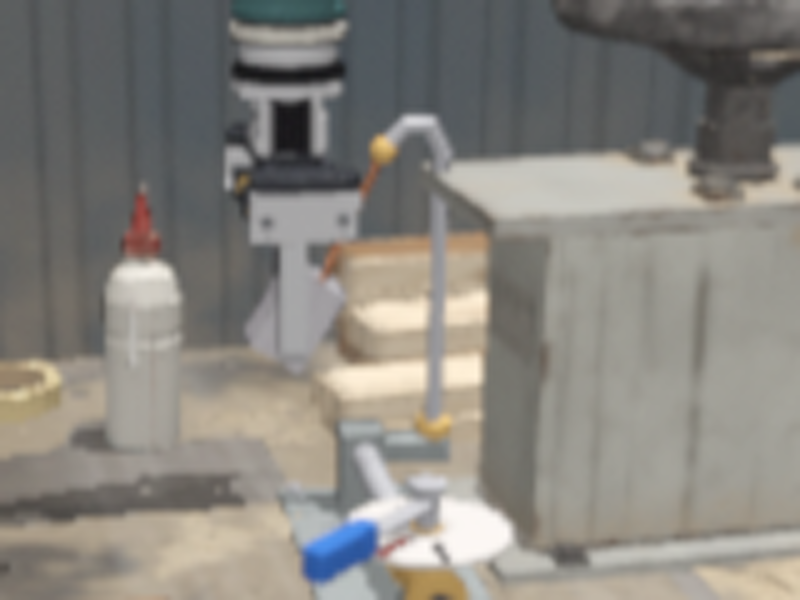

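View pics/sc13c.png

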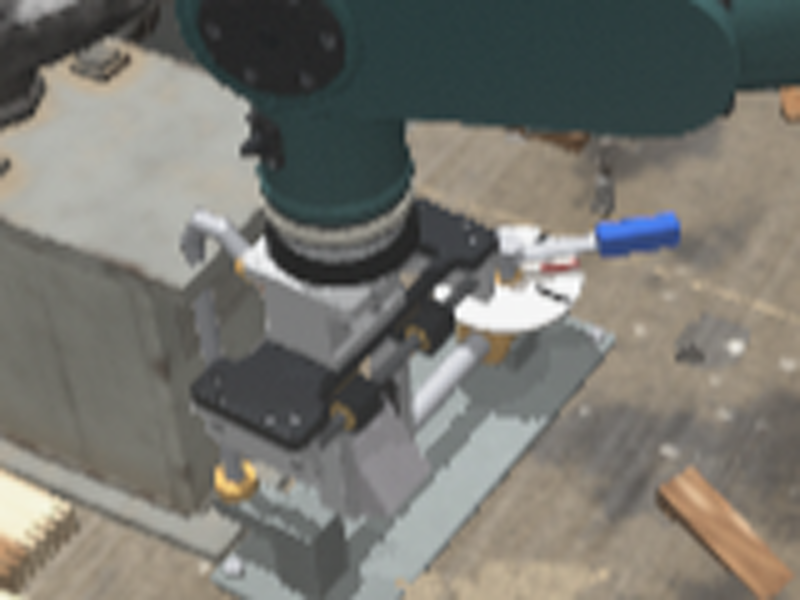

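Call:
drive_tool(commands=[[[-0.0105,0,-0.0049,0],[-0.0105,0,-0.0049,0],[-0.0105,0,-0.0049,0],[-0.0105,0,-0.0049,0],[0,0,0,0],[0,0,0,0],[0,0,0,0]]])

```text
time: 20.85
tool_pos: [0.5469, 0.2164, 0.1337]
ee_rot: [0.645, 1.57, -2.58]
wrist_force: [-0.9, -0.6, -3.0]
width: 0.04
```

```bash
python3 - <<'E'
from h import *
for k in range(4): 
    o,R=st(); imaging.snapshot('wrist')
print(sta(o['tool_pos']))
snap('wrist','w14')
snap('side','s14'); i=cv2.imread('pics/s14.png'); cv2.imwrite('pics/s14c.png',cv2.resize(i[120:192,224:320],(800,600),interpolation=2))
E
```

```text
t 20.85 tcp [0.5469 0.2164 0.1337] w 0.04 F [-0.9 -0.6 -3. ] T [ 0.01  0.04 -0.01]
[[-0.0003, -0.0827, -0.9966], [-0.0002, -0.9966, 0.0827], [-1.0, 0.0002, 0.0003]] q [ 0.28   0.196  1.391 -0.     1.555  1.934]
t 20.9 tcp [0.5469 0.2164 0.1336] w 0.0398 F [ 1.   0.3 -2.4] T [ 0.   -0.01 -0.02]
[[-0.0004, -0.0827, -0.9966], [-0.0002, -0.9966, 0.0827], [-1.0, 0.0002, 0.0004]] q [ 0.28   0.196  1.391 -0.     1.555  1.934]
t 20.95 tcp [0.5469 0.2164 0.1337] w 0.0402 F [ 0.3  0.2 -3.4] T [ 0.02  0.02 -0.01]
[[-0.0004, -0.0827, -0.9966], [-0.0002, -0.9966, 0.0827], [-1.0, 0.0002, 0.0004]] q [ 0.28   0.196  1.391 -0.     1.555  1.934]
t 21.0 tcp [0.5469 0.2164 0.1337] w 0.0401 F [-0.8 -0.2 -3.5] T [ 0.04 -0.05 -0.03]
[[-0.0004, -0.0827, -0.9966], [-0.0002, -0.9966, 0.0827], [-1.0, 0.0002, 0.0004]] q [ 0.28   0.196  1.391 -0.     1.555  1.934]
[-0.04887576  0.12100109  0.13366875]
```

View pics/s14c.png

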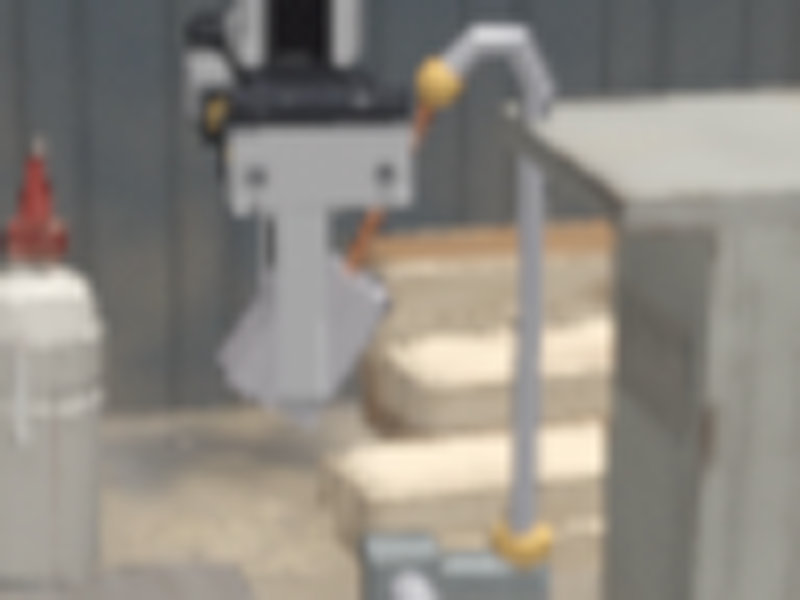

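View pics/w14.png

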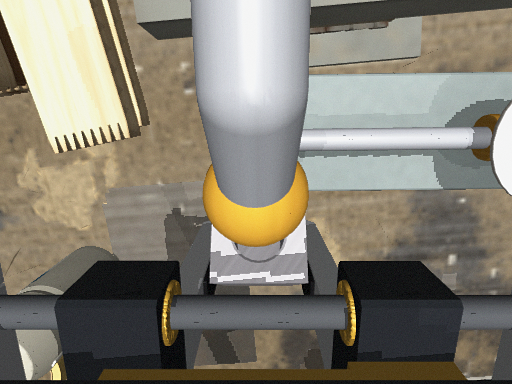

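Call:
drive_tool(commands=[[[-0.003,0,-0.0032,0],[-0.0025,0,-0.0032,0],[0,0,0,0],[0,0,0,0],[0,0,0,0],[0,0,0,0],[0,0,0,0],[0,0,0,0]]])

```text
time: 21.95
tool_pos: [0.5486, 0.2163, 0.1352]
ee_rot: [1.125, 1.571, -2.1]
wrist_force: [-0.3, 0.0, -2.7]
width: 0.0398
```

```bash
python3 - <<'E'
from h import *
F=[];T=[]
for k in range(12):
    s=imaging.snapshot('wrist'); o=robot.get_obs(); F.append(o['wrist_force']);T.append(o['wrist_torque'])
print(np.mean(F,0),np.std(F,0),np.mean(T,0)); st()
t=sta(o['tool_pos']); W=sta(world(s)); print(t)
# face points (valid part) -> plane normal & along-normal distance to tip
P=W[245:285,215:300].reshape(-1,3); r=P-t; k=(r[:,2]>.04)&(r[:,2]<.07); P=P[k]; 
c=P.mean(0); q=P-np.median(P,0); n=np.array([.53,0,.848]); d=P@n; d0=np.median(d); tip=np.array([-.0327,.1202,.170]); print('depth',(d0-tip@n)*1000,k.sum())
snap('side','s15'); i=cv2.imread('pics/s15.png'); cv2.imwrite('pics/s15c.png',cv2.resize(i[120:192,224:320],(800,600),interpolation=2))
snap('scene','sc15'); i=cv2.imread('pics/sc15.png'); cv2.imwrite('pics/sc15c.png',cv2.resize(i[130:250,130:290],(800,600),interpolation=2))
E
```

```text
[ 0.07168755  0.23488897 -2.84428062] [0.52721918 0.31747454 0.49667499] [0.02796732 0.02353625 0.00374965]
t 22.55 tcp [0.5486 0.2163 0.1352] w 0.0399 F [-0.1  0.3 -2.2] T [ 0.02  0.02 -0.05]
[[-0.0, -0.0827, -0.9966], [-0.0001, -0.9966, 0.0827], [-1.0, 0.0001, -0.0]] q [ 0.279  0.198  1.385 -0.     1.558  1.933]
[-0.04712974  0.12104718  0.13522761]
depth 18.976157308330215 2853
```

View pics/s15c.png

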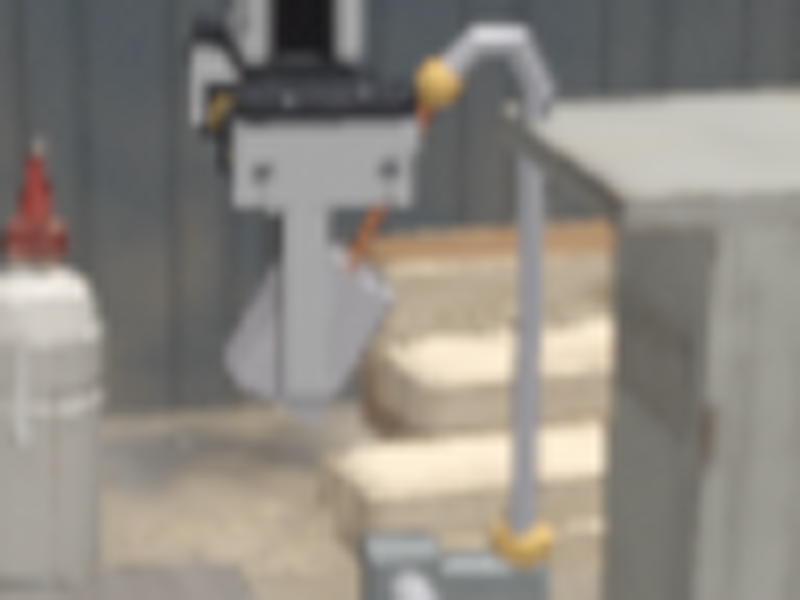

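View pics/sc15c.png

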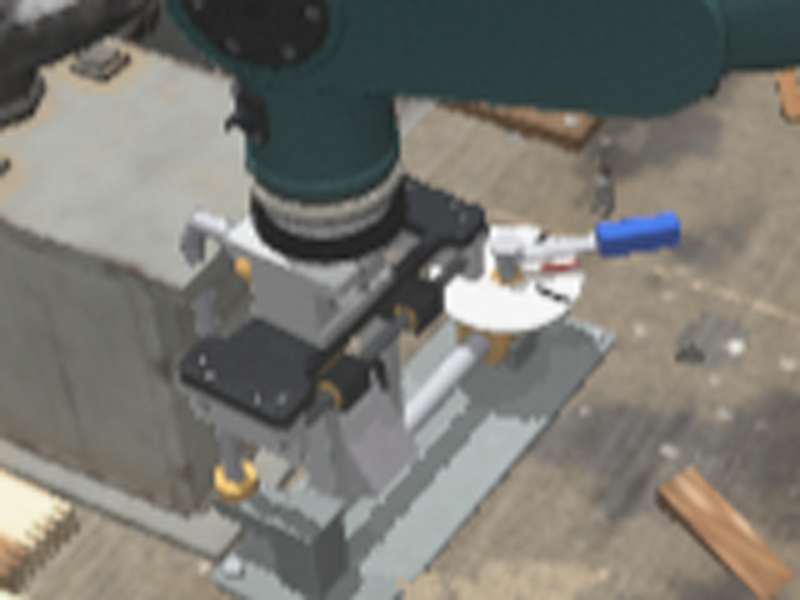

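```bash
python3 - <<'E'
from h import *
print(robot.close_job()); st()
E
```

```text
the job is handed in; nothing more can be done
None
the job is handed in; nothing more can be done
```

The job is handed in: the valve lever is at its half-open mark, and the spacer is held hole up with the lance about 18 mm inside the hole. It took about 23 s.

- **Valve:** I gripped the lever and swung it to the red mark before touching the spacer. The camera put it at 40.4–40.9° in the world frame, against 40.3° for the mark.
- **Spacer:** I picked the 62 x 40 mm one of the three. The arm could only turn about the vertical, so I tipped the spacer in the jaws by pressing its hole end on the station's pipe. The highest wrist force I read was about 24 N.
- **Last checks:**
  - **Depth:** the lance stands 17–19 mm deep, measured by camera.
  - **Alignment:** the hole rises at 58° against the lance's 65°, so it is about 7° out of line.
  - **Contact:** sideways wrist force averaged about 0.2 N and the rest was weight only, so nothing is pressing on or hanging from the lance.
  - **Bystanders:** I did not touch the wedge, bolt or bottle.
- **Disagreement:** the wrist camera saw the lance about 2.5 mm nearer the robot than the station geometry gave. I used the camera figure, and the contact-free insertion supports it.
- **Clearances:** the lance should have about 2–3 mm to the hole wall and to the gripper body. Both are estimates, not measured.

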